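# Point out the dough ingredients in order

### The arm

A 6-joint arm with a two-finger parallel gripper is mounted at the origin on a cart in front of the work surface, level with it; the furniture and walls round the work are solid. World frame = base frame: x ahead of the robot, y to its left, z up, the work surface at z = 0. Lengths are in m, angles in rad, forces in N, time in s.
With the tool pointing down it reaches from about 0.25 to 0.8 m from the base axis. Payload 3.9 kg.
Tool frame: the origin (TCP) lies on the centre line of the jaws, within the pads' length; the fingertips stand 17 mm ahead of it and the grasp point (between the pads) lies 2 mm behind it; z points along the fingers, y is the line along which they close (so a half turn about z gives the same grasp; the last joint's range is limited). The gripper opens to 85 mm and grips with 20 to 120 N. Pads are 22 mm wide; open, the fingers measure 114 mm over their backs; the gripper's body (76 mm by 85 mm) begins 54 mm behind the grasp point. The pads swing forward as they close: fully open they stand 13 mm farther back than shut.
Start: joints at [-1.275, 0.26, -0.138, 1.173, 0, 1.571], TCP at [0.153, -0.502, 0.248] pointing down, gripper open.
Joint ranges: [-2.78, 2.78], [-0.83, 1.72], [-1.28, 1.37], [-1.9, 2.12], [-1.57, 1.48], [-3.14, 3.14]. Speed limits (rad/s): [2.57, 2.57, 3.14, 3.14, 3.14, 3.14].

### API

Orientations are given as a unit quaternion [w, x, y, z].
In Python, from station import sense, vision, order gives the robot as it stands. The module is installed in compiled form; this text tells all that it offers.
- The arm moves only by the tool carry_out, never from a script. Its argument "steps" is a list of rows, each an object of numbers: "dx", "dy", "dz": the shift along the tool's x, y, z each as a share of 200 mm, from -1 to 1; "spin": the turn about the tool's z as a share of 30 degrees, from -1 to 1; "grip": the closure, from -1 (fully open) to 1 (shut), so that 0 is half open. A call has 1 to 20 rows; each row shifts and turns the commanded pose from where the row before left it, along the tool's axes as they then stand; what a row does not reach is not made up. A row lasts 1/10 s, in which the tool goes at most 50 mm and 8.59 degrees, less where a joint would pass 70% of its speed; a pose out of reach is approached as far as the arm can. A call with a number of a shift or a turn outside -1 to 1 is refused whole. A call with a gripper value outside its range is refused whole. The fingers move at their own pace and stop on an object; "force" is the grip in N (left out, the last holds). Time passes only in rows, so rows that do not move let the fingers close. It gives the time, the measured TCP pose, the force, the opening and the grip force at its end, in the units of the state.
- sense(): the state, without advancing time (a new reading comes with each control period).
- vision.get_image(name): name is "side" or "top"; returns the picture (420x560x3 uint8, red, green, blue); there is no depth.
- vision.get_calibration(name): a dict with "vertical_fov" (degrees; the focal length in pixels is half the picture's height over the tangent of half this angle, whatever the lens; pixels are square), "cx", "cy" (the principal point, pixels), "D" ([k1, k2, p1, p2, k3] as OpenCV has them; the pictures are not rectified), "R" (3x3) and "t" (3): a world point X has camera coordinates R X + t. Camera axes: x right, y down, z forward; pixel columns grow to the right and rows downward; lengths in m; the calibration is good to about 2 mm. A picture is of the moment at which its call begins. get_calibration takes no time and is no camera call.
- order.hand_in(): hands the job in; it is judged then, once.
The state is a dict: "clock": time; "joint_positions": joint angles; "qd": joint speeds; "joint_torque": joint torques, N m; "tcp_pos": TCP position; "ee_rot": TCP orientation; "ft_force": force on the tool from outside, world axes, zero at the start; "moment": the same for the moment, N m; "opening": opening from 0.0 (shut) to 1.0 (fully open); "gripper_force": force on a finger pad.
Only numpy, scipy, OpenCV 4.12 (cv2) and the standard library are available. Lean on these libraries where they do the work, as an engineer would, in place of code of your own. Each camera call takes 0.05 s, during which the arm holds its last target. There are 200 camera calls.

### The job

Show a helper what goes into the bread dough, in order of use: point at the yeast tub, then at the honey jar, then at the salt shaker. For each one bring the fingertips straight down to two to four centimetres over the middle of its lid and stay there for two seconds, and do not dip down to the jam jar or the spice jar. Touch and move nothing on the worktop, and finish with the hand raised well above all the jars.

Things in the scene. Friction and masses are not known exactly. Their poses are not given: they have to be found in the camera images.
- yeast_lid (a point): small round light-grey tub with a wider dark-grey flat lid, 72 mm across, 81 mm tall, standing upright and loose among the other four ingredients; to point at first. This point is the middle of the top of its lid, z axis up.
- honey_lid (a point): round amber jar of honey with a yellow screw cap, 62 mm across (cap 52 mm), 118 mm tall, standing upright and loose among the other four ingredients; to point at second. This point is the middle of the top of its lid, z axis up.
- salt_lid (a point): glass salt shaker with a domed grey top, 44 mm across (top 34 mm), 90 mm tall, standing upright and loose among the other four ingredients; to point at third. This point is the middle of the top of its lid, z axis up.
- jam_lid (a point): glass jam jar with a white lid and reddish content, 68 mm across, 84 mm tall, standing upright and loose among the other four ingredients; not to be pointed at. This point is the middle of the top of its lid, z axis up.
- spice_lid (a point): slim glass spice jar with a red cap, 45 mm across, 106 mm tall, standing upright and loose among the other four ingredients; not to be pointed at. This point is the middle of the top of its lid, z axis up. Also keep clear of a coffee mill at the right rear corner (241 mm tall, the tallest) and some lower unlisted things, all under 140 mm tall.
Not all that is in view belongs to the job. Several things look just like the part that bears yeast_lid: the one meant starts farthest to the robot's right.

How it is judged:
On the way, in this order (a step that is already met when the one before it is completed fails the run):
1. the fingertips dwell just above the middle of the yeast tub's lid, without contact (horizontal distance between the grasp point and yeast_lid below 0.03 m and z of the grasp point in the frame of yeast_lid between 0.01 and 0.085 m and contact force between each of the arm, the fingers and anything else below 0.3 N), for 1.8 s.
2. the fingertips dwell just above the middle of the honey jar's cap, without contact (horizontal distance between the grasp point and honey_lid below 0.03 m and z of the grasp point in the frame of honey_lid between 0.01 and 0.085 m and contact force between each of the arm, the fingers and anything else below 0.3 N), for 1.8 s.
3. the fingertips dwell just above the middle of the salt shaker's top, without contact (horizontal distance between the grasp point and salt_lid below 0.03 m and z of the grasp point in the frame of salt_lid between 0.01 and 0.085 m and contact force between each of the arm, the fingers and anything else below 0.3 N), for 1.8 s.
At the end, for the whole second after the job is handed in: The hand is raised well above the jars (grasp point more than 20 cm over the worktop) and all five ingredients stand where they stood (within 8 mm) (height (world z) of the grasp point above 0.2 m and distance of each of yeast_lid, honey_lid, salt_lid, jam_lid, spice_lid from where it was at the start of the episode below 0.008 m); the robot touches nothing.
It fails at once if the robot touches something (contact force between any of the arm, the fingers and anything else above 0.3 N).
It fails at once if an ingredient is moved, lifted or carried (distance of any of yeast_lid, honey_lid, salt_lid, jam_lid, spice_lid from where it was at the start of the episode above 0.01 m).
It fails at once if the hand dips down to the jam jar or the spice jar ((horizontal distance between the grasp point and jam_lid below 0.03 m and z of the grasp point in the frame of jam_lid below 0.085 m) or (horizontal distance between the grasp point and spice_lid below 0.03 m and z of the grasp point in the frame of spice_lid below 0.085 m)).
It also fails if it takes over 58 s, if anything falls off the work surface, if the arm or the gripper's body presses on something with over 40 N, if the wrist force passes 120 N, or if a joint passes its speed limit or range.

## Working session

There is one attempt and no reset: what is moved stays moved. The work goes in short steps, Python scripts to look and compute and a tool call to move; the robot and the scene stay as the last step left them, time stands still between calls to the robot, and variables do not carry over. Pictures are saved under pics/ and viewed, at most 10 in all, crops included, and the job is handed in when it is done.

Besides the shell and the picture viewer there is one more tool, called after "Emit:" in YAML: its name, and indented under it one key for each argument. carry_out: Moves the arm, as the interface text tells. Its arguments: {"type":"object","properties":{"steps":{"type":"array"},"force":{"type":"number"}},"required":["steps"]}

```bash
mkdir -p pics
python3 - <<'E'
from station import sense, vision
import cv2
for n in("top","side"):
    cv2.imwrite(f"pics/{n}0.png",vision.get_image(n)[:,:,::-1]); c=vision.get_calibration(n); print(n,c)
s=sense();print(s["clock"],s["tcp_pos"],s["ee_rot"],s["opening"])
E
```

```text
top {'vertical_fov': 46.21000718689612, 'cx': 275.91232554684194, 'cy': 215.11171849602903, 'D': array([0.06229864, 0.        , 0.        , 0.        , 0.        ]), 'R': array([[-0.02517428, -0.99965779, -0.00711027],
       [-0.98578243,  0.02600558, -0.16600213],
       [ 0.16613023,  0.00283019, -0.98609976]]), 't': array([0.01456055, 0.56177296, 1.08488437])}
side {'vertical_fov': 48.41065405174589, 'cx': 281.92852816172723, 'cy': 205.04427161868358, 'D': array([-0.06305757,  0.        ,  0.        ,  0.        ,  0.        ]), 'R': array([[-0.99300576, -0.11750991, -0.0114449 ],
       [-0.03070814,  0.35065798, -0.93599999],
       [ 0.11400252, -0.92910193, -0.35181391]]), 't': array([0.5635549 , 0.10569744, 1.0981785 ])}
0.1 [ 0.15288246 -0.50162902  0.24754583] [-8.75175215e-04  9.89080240e-01  1.47375367e-01 -1.16719340e-04] 1.0020822253434618
```

View pics/top0.png

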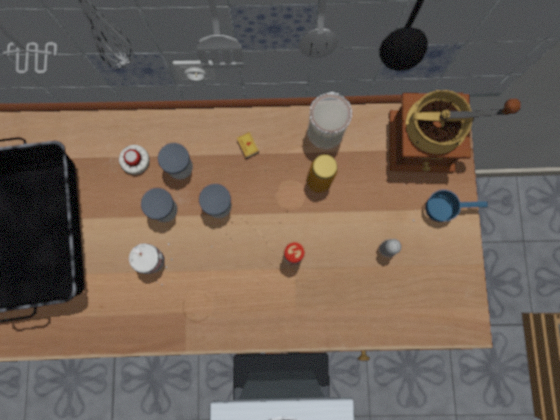

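View pics/side0.png

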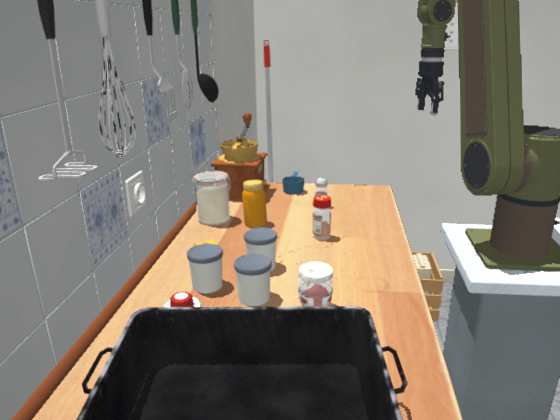

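The top view shows three grey-lidded tubs at about (174,159), (158,204) and (215,200). Image right is −y, the robot's right, so the one at (215,200) is the yeast tub. The other positions are honey (324,167), salt (391,246), jam (144,258) and spice (294,252). In the side view the yeast tub is the rear one at (261,240). Next I'll measure the lids and confirm with a crop.

```bash
cat > h.py <<'E'
import numpy as np, cv2
from station import vision
def K(c):
    f=210/np.tan(np.radians(c["vertical_fov"]/2)); return np.array([[f,0,c["cx"]],[0,f,c["cy"]],[0,0,1.]])
def cast(n,uv,z):
    c=vision.get_calibration(n); p=cv2.undistortPoints(np.array([[uv]],float),K(c),c["D"])[0,0]
    d=c["R"].T@np.array([*p,1]); o=-c["R"].T@c["t"]; return o+d*(z-o[2])/d[2]
def proj(n,X):
    c=vision.get_calibration(n); return cv2.projectPoints(np.array([X],float),cv2.Rodrigues(c["R"])[0],c["t"],K(c),c["D"])[0][0,0]
E
python3 - <<'E'
from h import *
im=cv2.imread("pics/top0.png"); side=cv2.imread("pics/side0.png")
hsv=cv2.cvtColor(im,cv2.COLOR_BGR2HSV)
L={"yeast":((215,197),.081,(95,30,0),(130,255,140),.036),"tubB":((174,158),.081,(95,30,0),(130,255,140),.036),"tubC":((158,203),.081,(95,30,0),(130,255,140),.036),
"honey":((324,166),.118,(22,150,120),(35,255,255),.026),"salt":((392,246),.09,(90,0,60),(130,90,255),.017),"jam":((144,257),.084,(0,0,150),(180,60,255),.034),"spice":((294,250),.106,(172,120,100),(180,255,255),.022)}
o=im.copy(); os=side.copy()
for k,(uv,z,lo,hi,r) in L.items():
    m=cv2.inRange(hsv,np.array(lo),np.array(hi)); w=np.zeros_like(m); cv2.circle(w,uv,26,255,-1); m&=w
    cs=cv2.findContours(m,cv2.RETR_EXTERNAL,cv2.CHAIN_APPROX_NONE)[0]
    c=max(cs,key=cv2.contourArea) if cs else None
    e=None if c is None else np.round(cv2.minEnclosingCircle(c)[0],1)
    P=cast("top",uv,z); print(k,"seed",P.round(3), "mask",e,None if e is None else cast("top",e,z).round(3), None if c is None else cv2.boundingRect(c), "side px",proj("side",P).round())
    ring=[proj("top",P+r*np.array([np.cos(a),np.sin(a),0])) for a in np.linspace(0,6.28,40)]
    cv2.polylines(o,[np.int32(np.array(ring)*8)],True,(0,255,0),1,shift=3)
    ring=[proj("side",P+r*np.array([np.cos(a),np.sin(a),0])) for a in np.linspace(0,6.28,40)]
    cv2.polylines(os,[np.int32(np.array(ring)*8)],True,(0,255,0),1,shift=3)
a=cv2.resize(o[130:290,110:420],(775,400),interpolation=cv2.INTER_CUBIC); cv2.imwrite("pics/topc.png",a)
b=cv2.resize(os[160:320,150:370],(770,560),interpolation=cv2.INTER_CUBIC); cv2.imwrite("pics/sidec.png",b)
print("mill",cast("top",(437,122),.24), cast("top",(512,106),.24),cast("top",(403,130),.1), cast("top",(330,110),.13),"tcp",proj("top",[.153,-.502,.248]))
E
```

```text
yeast seed [0.601 0.136 0.081] mask [214.7 199.6] [0.595 0.136 0.081] (200, 185, 30, 30) side px [259. 232.]
tubB seed [0.694 0.228 0.081] mask [173.6 158.7] [0.692 0.229 0.081] (159, 144, 30, 30) side px [206. 249.]
tubC seed [0.591 0.263 0.081] mask [157.4 203.9] [0.589 0.264 0.081] (142, 190, 32, 29) side px [253. 259.]
honey seed [ 0.656 -0.108  0.118] mask None None None side px [253. 181.]
salt seed [ 0.48  -0.251  0.09 ] mask [392.1 246. ] [ 0.48  -0.251  0.09 ] (386, 241, 14, 13) side px [322. 177.]
jam seed [0.471 0.291 0.084] mask [143.4 256.6] [0.471 0.292 0.084] (128, 243, 30, 29) side px [315. 268.]
spice seed [ 0.475 -0.037  0.106] mask None None None side px [321. 196.]
mill [ 0.70452706 -0.31785944  0.24      ] [ 0.73142503 -0.4625266   0.24      ] [ 0.73863693 -0.28927422  0.1       ] [ 0.77905755 -0.12490407  0.13      ] tcp [576.20336044 424.83528523]
```

View pics/topc.png

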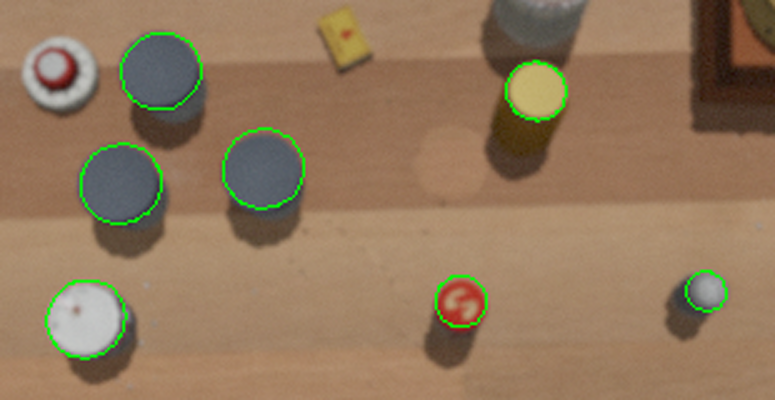

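View pics/sidec.png

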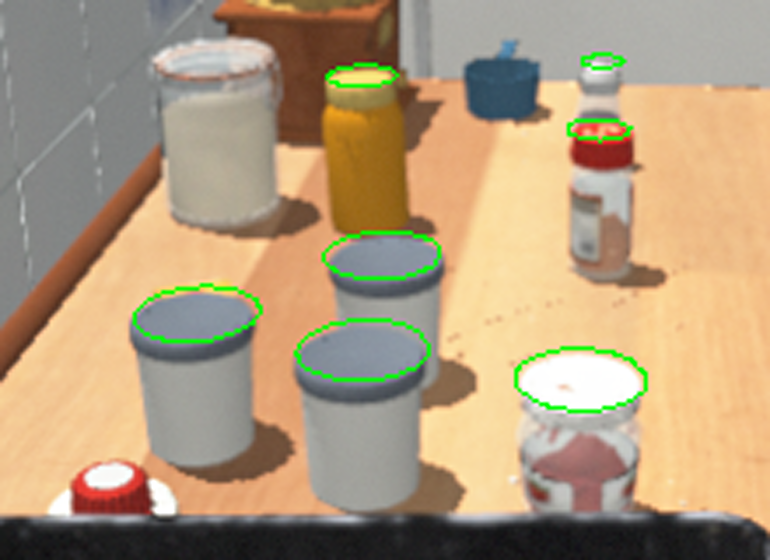

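Both views agree to within a few millimetres. Yeast is at (0.597, 0.136), honey at (0.656, −0.108) and salt at (0.48, −0.251). The crop confirms the yeast tub is the rightmost of the three. I'll shut the gripper and travel high.

Emit:
carry_out:
  steps:
    - {"dx": 0.05, "dy": -0.04, "grip": 1}
    - {"dx": 0.1, "dy": -0.08, "grip": 1}
    - {"dx": 0.15, "dy": -0.12, "grip": 1}
    - {"dx": 0.15, "dy": -0.12, "grip": 1}
    - {"dx": 0.15, "dy": -0.12, "grip": 1}
    - {"dx": 0.15, "dy": -0.12, "grip": 1}
    - {"dx": 0.15, "dy": -0.12, "grip": 1}
    - {"dx": 0.15, "dy": -0.12, "grip": 1}
    - {"dx": 0.15, "dy": -0.12, "grip": 1}
    - {"dx": 0.1, "dy": -0.08, "grip": 1}
    - {"grip": 1}
    - {"grip": 1}

```text
schema error: expected keys dx, dy, dz, spin, grip
```

```bash
cat > d.py <<'E'
import sys,numpy as np
from station import sense
from scipy.spatial.transform import Rotation as R
s=sense(); q=s["ee_rot"]; M=R.from_quat([*q[1:],q[0]])
print(s["clock"],s["tcp_pos"].round(4),np.round(s["joint_positions"],3),s["opening"].__round__(2),M.as_matrix().round(3).tolist())
print("shares",(M.inv().apply(np.array(list(map(float,sys.argv[1:4])))-s["tcp_pos"])/.2).round(3))
E
python3 d.py .597 .136 .25
```

```text
0.1 [ 0.1529 -0.5016  0.2475] [-1.275  0.261 -0.139  1.173  0.     1.571] 1.0 [[0.957, 0.292, -0.0], [0.292, -0.957, 0.002], [0.0, -0.002, -1.0]]
shares [ 3.054 -2.402 -0.008]
```

Emit:
carry_out:
  steps:
    - {"dx": 0.05, "dy": -0.04, "dz": 0, "spin": 0, "grip": 1}
    - {"dx": 0.1, "dy": -0.08, "dz": 0, "spin": 0, "grip": 1}
    - {"dx": 0.15, "dy": -0.12, "dz": 0, "spin": 0, "grip": 1}
    - {"dx": 0.15, "dy": -0.12, "dz": 0, "spin": 0, "grip": 1}
    - {"dx": 0.15, "dy": -0.12, "dz": 0, "spin": 0, "grip": 1}
    - {"dx": 0.15, "dy": -0.12, "dz": 0, "spin": 0, "grip": 1}
    - {"dx": 0.15, "dy": -0.12, "dz": 0, "spin": 0, "grip": 1}
    - {"dx": 0.15, "dy": -0.12, "dz": 0, "spin": 0, "grip": 1}
    - {"dx": 0.15, "dy": -0.12, "dz": 0, "spin": 0, "grip": 1}
    - {"dx": 0.1, "dy": -0.08, "dz": 0, "spin": 0, "grip": 1}
    - {"dx": 0, "dy": 0, "dz": 0, "spin": 0, "grip": 1}
    - {"dx": 0, "dy": 0, "dz": 0, "spin": 0, "grip": 1}

```text
clock: 1.3
tcp_pos: [0.3409, -0.2266, 0.2482]
ee_rot: [-0.0, 0.989, 0.148, -0.0]
ft_force: [-0.1, 0.0, -0.7]
opening: -0.001
gripper_force: 0.0
```

```bash
python3 d.py .597 .136 .25
```

```text
1.3 [ 0.3409 -0.2266  0.2482] [-0.586  0.062 -0.384  1.125 -0.     2.257] -0.0 [[0.956, 0.293, -0.001], [0.293, -0.956, 0.0], [-0.001, -0.0, -1.0]]
shares [ 1.756 -1.357 -0.01 ]
```

Emit:
carry_out:
  steps:
    - {"dx": 0, "dy": 0, "dz": 0, "spin": -0.25, "grip": 1}
    - {"dx": 0, "dy": 0, "dz": 0, "spin": -0.25, "grip": 1}
    - {"dx": 0, "dy": 0, "dz": 0, "spin": -0.25, "grip": 1}
    - {"dx": 0, "dy": 0, "dz": 0, "spin": -0.25, "grip": 1}
    - {"dx": 0, "dy": 0, "dz": 0, "spin": 0, "grip": 1}
    - {"dx": 0, "dy": 0, "dz": 0, "spin": 0, "grip": 1}

```text
clock: 1.9
tcp_pos: [0.3406, -0.2279, 0.2482]
ee_rot: [-0.0, 0.918, 0.396, -0.0]
ft_force: [-0.6, 1.0, 0.1]
opening: 0.002
gripper_force: 0.0
```

```bash
python3 d.py .597 .136 .25
```

```text
1.9 [ 0.3406 -0.2279  0.2482] [-0.59   0.063 -0.383  1.125 -0.     1.737] 0.0 [[0.686, 0.728, -0.0], [0.728, -0.686, 0.0], [-0.0, -0.0, -1.0]]
shares [ 2.204 -0.315 -0.009]
```

Emit:
carry_out:
  steps:
    - {"dx": 0.1, "dy": -0.01, "dz": 0, "spin": 0, "grip": 1}
    - {"dx": 0.2, "dy": -0.03, "dz": 0, "spin": 0, "grip": 1}
    - {"dx": 0.2, "dy": -0.03, "dz": 0, "spin": 0, "grip": 1}
    - {"dx": 0.2, "dy": -0.03, "dz": 0, "spin": 0, "grip": 1}
    - {"dx": 0.2, "dy": -0.03, "dz": 0, "spin": 0, "grip": 1}
    - {"dx": 0.2, "dy": -0.03, "dz": 0, "spin": 0, "grip": 1}
    - {"dx": 0.2, "dy": -0.03, "dz": 0, "spin": 0, "grip": 1}
    - {"dx": 0.2, "dy": -0.03, "dz": 0, "spin": 0, "grip": 1}
    - {"dx": 0.2, "dy": -0.03, "dz": 0, "spin": 0, "grip": 1}
    - {"dx": 0.2, "dy": -0.03, "dz": 0, "spin": 0, "grip": 1}
    - {"dx": 0.2, "dy": -0.03, "dz": 0, "spin": 0, "grip": 1}
    - {"dx": 0.1, "dy": -0.01, "dz": 0, "spin": 0, "grip": 1}
    - {"dx": 0, "dy": 0, "dz": 0, "spin": 0, "grip": 1}
    - {"dx": 0, "dy": 0, "dz": 0, "spin": 0, "grip": 1}
    - {"dx": 0, "dy": 0, "dz": 0, "spin": 0, "grip": 1}

```text
clock: 3.4
tcp_pos: [0.594, 0.1366, 0.2482]
ee_rot: [0.0, 0.918, 0.397, -0.001]
ft_force: [-0.1, 0.9, -0.4]
opening: 0.0
gripper_force: 0.0
```

```bash
python3 d.py .597 .136 .13
python3 - <<'E'
from h import *
a=vision.get_image("top")[:,:,::-1];b=vision.get_image("side")[:,:,::-1]
cv2.imwrite("pics/near.png",cv2.resize(np.hstack([a[100:300,100:350],b[130:330,150:400]]),None,fx=1.6,fy=1.6))
E
```

```text
3.4 [0.594  0.1366 0.2482] [ 0.226  0.408  0.082  1.246 -0.     2.55 ] 0.0 [[0.684, 0.729, -0.001], [0.729, -0.684, -0.001], [-0.001, -0.0, -1.0]]
shares [0.009 0.013 0.591]
```

View pics/near.png

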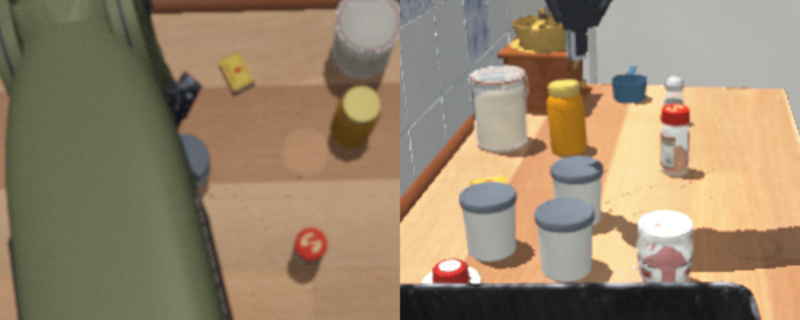

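The close look shows the tips in the side crop at about (577,55), straight above the rear (yeast) tub at (577,170). Nothing else has moved. Going down about 118 mm and dwelling.

Emit:
carry_out:
  steps:
    - {"dx": 0, "dy": 0, "dz": 0.05, "spin": 0, "grip": 1}
    - {"dx": 0, "dy": 0, "dz": 0.1, "spin": 0, "grip": 1}
    - {"dx": 0, "dy": 0, "dz": 0.1, "spin": 0, "grip": 1}
    - {"dx": 0, "dy": 0, "dz": 0.1, "spin": 0, "grip": 1}
    - {"dx": 0, "dy": 0, "dz": 0.1, "spin": 0, "grip": 1}
    - {"dx": 0, "dy": 0, "dz": 0.05, "spin": 0, "grip": 1}
    - {"dx": 0, "dy": 0, "dz": 0.05, "spin": 0, "grip": 1}
    - {"dx": 0, "dy": 0, "dz": 0.04, "spin": 0, "grip": 1}
    - {"dx": 0, "dy": 0, "dz": 0, "spin": 0, "grip": 1}
    - {"dx": 0, "dy": 0, "dz": 0, "spin": 0, "grip": 1}

```text
clock: 4.5
tcp_pos: [0.595, 0.1378, 0.1307]
ee_rot: [0.0, 0.917, 0.398, 0.0]
ft_force: [0.2, -0.3, -0.4]
opening: -0.002
gripper_force: 0.0
```

```bash
python3 d.py .597 .136 .13
python3 - <<'E'
from h import *
b=vision.get_image("side")[:,:,::-1]
cv2.imwrite("pics/dw1.png",cv2.resize(b[130:330,180:380],None,fx=2.5,fy=2.5))
E
```

```text
4.5 [0.595  0.1378 0.1307] [ 0.228  0.472 -0.129  0.969  0.     2.55 ] -0.0 [[0.683, 0.731, 0.001], [0.731, -0.683, 0.0], [0.001, 0.0, -1.0]]
shares [0.    0.013 0.004]
```

View pics/dw1.png

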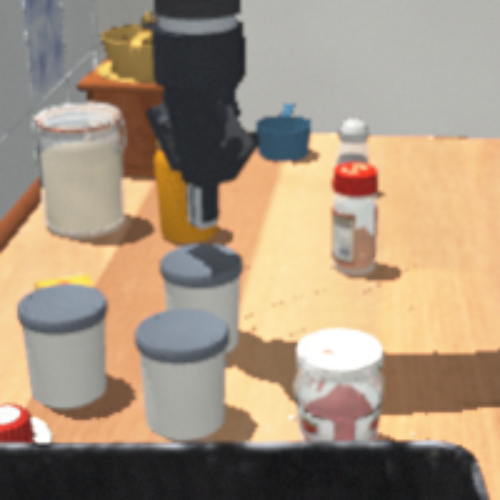

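The tips at crop (203,225) hover over the yeast lid centre at (202,263), with a gap of about 3 cm. The hand's shadow falls on the lid. Holding for more than 2 s in total, then rising.

Emit:
carry_out:
  steps:
    - {"dx": 0, "dy": 0, "dz": 0, "spin": 0, "grip": 1}
    - {"dx": 0, "dy": 0, "dz": 0, "spin": 0, "grip": 1}
    - {"dx": 0, "dy": 0, "dz": 0, "spin": 0, "grip": 1}
    - {"dx": 0, "dy": 0, "dz": 0, "spin": 0, "grip": 1}
    - {"dx": 0, "dy": 0, "dz": 0, "spin": 0, "grip": 1}
    - {"dx": 0, "dy": 0, "dz": 0, "spin": 0, "grip": 1}
    - {"dx": 0, "dy": 0, "dz": 0, "spin": 0, "grip": 1}
    - {"dx": 0, "dy": 0, "dz": 0, "spin": 0, "grip": 1}
    - {"dx": 0, "dy": 0, "dz": 0, "spin": 0, "grip": 1}
    - {"dx": 0, "dy": 0, "dz": 0, "spin": 0, "grip": 1}
    - {"dx": 0, "dy": 0, "dz": 0, "spin": 0, "grip": 1}
    - {"dx": 0, "dy": 0, "dz": 0, "spin": 0, "grip": 1}
    - {"dx": 0, "dy": 0, "dz": 0, "spin": 0, "grip": 1}
    - {"dx": 0, "dy": 0, "dz": 0, "spin": 0, "grip": 1}
    - {"dx": 0, "dy": 0, "dz": 0, "spin": 0, "grip": 1}
    - {"dx": 0, "dy": 0, "dz": 0, "spin": 0, "grip": 1}
    - {"dx": 0, "dy": 0, "dz": 0, "spin": 0, "grip": 1}
    - {"dx": 0, "dy": 0, "dz": 0, "spin": 0, "grip": 1}
    - {"dx": 0, "dy": 0, "dz": 0, "spin": 0, "grip": 1}
    - {"dx": 0, "dy": 0, "dz": 0, "spin": 0, "grip": 1}

```text
clock: 6.55
tcp_pos: [0.5947, 0.1378, 0.1303]
ee_rot: [0.0, 0.917, 0.398, 0.0]
ft_force: [-0.2, -0.4, 1.0]
opening: -0.002
gripper_force: 0.0
```

Emit:
carry_out:
  steps:
    - {"dx": 0, "dy": 0, "dz": 0, "spin": 0, "grip": 1}
    - {"dx": 0, "dy": 0, "dz": 0, "spin": 0, "grip": 1}
    - {"dx": 0, "dy": 0, "dz": 0, "spin": 0, "grip": 1}
    - {"dx": 0, "dy": 0, "dz": -0.05, "spin": 0, "grip": 1}
    - {"dx": 0, "dy": 0, "dz": -0.15, "spin": 0, "grip": 1}
    - {"dx": 0, "dy": 0, "dz": -0.2, "spin": 0, "grip": 1}
    - {"dx": 0, "dy": 0, "dz": -0.15, "spin": 0, "grip": 1}
    - {"dx": 0, "dy": 0, "dz": -0.05, "spin": 0, "grip": 1}
    - {"dx": 0, "dy": 0, "dz": 0, "spin": 0, "grip": 1}
    - {"dx": 0, "dy": 0, "dz": 0, "spin": 0, "grip": 1}

```text
clock: 7.55
tcp_pos: [0.5942, 0.1376, 0.2493]
ee_rot: [-0.0, 0.917, 0.398, -0.001]
ft_force: [-0.2, -0.1, -0.8]
opening: 0.004
gripper_force: 0.0
```

```bash
python3 d.py .656 -.108 .25
```

```text
7.55 [0.5942 0.1376 0.2493] [0.228 0.409 0.086 1.249 0.    2.55 ] 0.0 [[0.683, 0.731, -0.001], [0.731, -0.683, -0.0], [-0.001, -0.001, -1.0]]
shares [-0.686  1.064 -0.004]
```

Emit:
carry_out:
  steps:
    - {"dx": -0.04, "dy": 0.06, "dz": 0, "spin": 0, "grip": 1}
    - {"dx": -0.1, "dy": 0.155, "dz": 0, "spin": 0, "grip": 1}
    - {"dx": -0.1, "dy": 0.155, "dz": 0, "spin": 0, "grip": 1}
    - {"dx": -0.1, "dy": 0.155, "dz": 0, "spin": 0, "grip": 1}
    - {"dx": -0.1, "dy": 0.155, "dz": 0, "spin": 0, "grip": 1}
    - {"dx": -0.1, "dy": 0.155, "dz": 0, "spin": 0, "grip": 1}
    - {"dx": -0.1, "dy": 0.155, "dz": 0, "spin": 0, "grip": 1}
    - {"dx": -0.05, "dy": 0.075, "dz": 0, "spin": 0, "grip": 1}
    - {"dx": 0, "dy": 0, "dz": 0, "spin": 0, "grip": 1}
    - {"dx": 0, "dy": 0, "dz": 0, "spin": 0, "grip": 1}
    - {"dx": 0, "dy": 0, "dz": 0, "spin": 0, "grip": 1}

```text
clock: 8.65
tcp_pos: [0.6556, -0.1074, 0.2498]
ee_rot: [-0.001, 0.917, 0.399, -0.0]
ft_force: [0.4, 0.8, 0.5]
opening: 0.002
gripper_force: 0.0
```

```bash
python3 d.py .656 -.108 .168
python3 - <<'E'
from h import *
b=vision.get_image("side")[:,:,::-1]
cv2.imwrite("pics/n2.png",cv2.resize(b[80:280,180:380],None,fx=2.5,fy=2.5))
E
```

```text
8.65 [ 0.6556 -0.1074  0.2498] [-1.630e-01  5.090e-01  2.520e-01  1.315e+00  1.000e-03  2.158e+00] 0.0 [[0.682, 0.732, -0.001], [0.732, -0.682, 0.001], [-0.0, -0.001, -1.0]]
shares [-0.001  0.004  0.409]
```

View pics/n2.png

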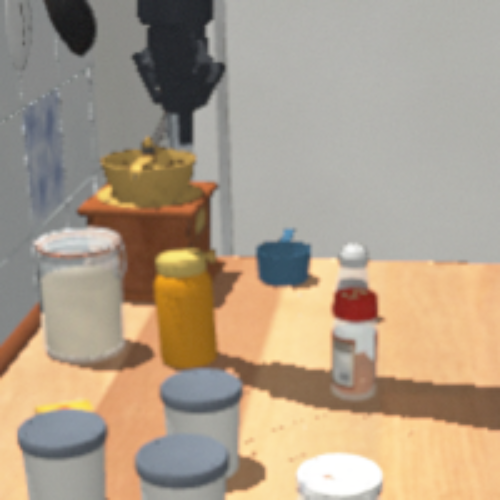

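The tips at crop (183,142) are in line with the honey cap at (182,262). Nothing is disturbed. Going down about 80 mm and holding.

Emit:
carry_out:
  steps:
    - {"dx": 0, "dy": 0, "dz": 0.05, "spin": 0, "grip": 1}
    - {"dx": 0, "dy": 0, "dz": 0.1, "spin": 0, "grip": 1}
    - {"dx": 0, "dy": 0, "dz": 0.1, "spin": 0, "grip": 1}
    - {"dx": 0, "dy": 0, "dz": 0.1, "spin": 0, "grip": 1}
    - {"dx": 0, "dy": 0, "dz": 0.05, "spin": 0, "grip": 1}
    - {"dx": 0, "dy": 0, "dz": 0, "spin": 0, "grip": 1}
    - {"dx": 0, "dy": 0, "dz": 0, "spin": 0, "grip": 1}
    - {"dx": 0, "dy": 0, "dz": 0, "spin": 0, "grip": 1}
    - {"dx": 0, "dy": 0, "dz": 0, "spin": 0, "grip": 1}
    - {"dx": 0, "dy": 0, "dz": 0, "spin": 0, "grip": 1}
    - {"dx": 0, "dy": 0, "dz": 0, "spin": 0, "grip": 1}
    - {"dx": 0, "dy": 0, "dz": 0, "spin": 0, "grip": 1}
    - {"dx": 0, "dy": 0, "dz": 0, "spin": 0, "grip": 1}
    - {"dx": 0, "dy": 0, "dz": 0, "spin": 0, "grip": 1}
    - {"dx": 0, "dy": 0, "dz": 0, "spin": 0, "grip": 1}
    - {"dx": 0, "dy": 0, "dz": 0, "spin": 0, "grip": 1}
    - {"dx": 0, "dy": 0, "dz": 0, "spin": 0, "grip": 1}
    - {"dx": 0, "dy": 0, "dz": 0, "spin": 0, "grip": 1}
    - {"dx": 0, "dy": 0, "dz": 0, "spin": 0, "grip": 1}
    - {"dx": 0, "dy": 0, "dz": 0, "spin": 0, "grip": 1}

```text
clock: 10.7
tcp_pos: [0.6562, -0.1085, 0.1703]
ee_rot: [-0.0, 0.917, 0.398, 0.0]
ft_force: [-0.7, -0.4, -0.8]
opening: -0.0
gripper_force: 0.0
```

Emit:
carry_out:
  steps:
    - {"dx": 0, "dy": 0, "dz": 0, "spin": 0, "grip": 1}
    - {"dx": 0, "dy": 0, "dz": 0, "spin": 0, "grip": 1}
    - {"dx": 0, "dy": 0, "dz": 0, "spin": 0, "grip": 1}
    - {"dx": 0, "dy": 0, "dz": 0, "spin": 0, "grip": 1}
    - {"dx": 0, "dy": 0, "dz": 0, "spin": 0, "grip": 1}
    - {"dx": 0, "dy": 0, "dz": 0, "spin": 0, "grip": 1}
    - {"dx": 0, "dy": 0, "dz": 0, "spin": 0, "grip": 1}
    - {"dx": 0, "dy": 0, "dz": 0, "spin": 0, "grip": 1}
    - {"dx": 0, "dy": 0, "dz": 0, "spin": 0, "grip": 1}
    - {"dx": 0, "dy": 0, "dz": 0, "spin": 0, "grip": 1}
    - {"dx": 0, "dy": 0, "dz": -0.05, "spin": 0, "grip": 1}
    - {"dx": 0, "dy": 0, "dz": -0.1, "spin": 0, "grip": 1}
    - {"dx": 0, "dy": 0, "dz": -0.1, "spin": 0, "grip": 1}
    - {"dx": 0, "dy": 0, "dz": -0.1, "spin": 0, "grip": 1}
    - {"dx": 0, "dy": 0, "dz": -0.05, "spin": 0, "grip": 1}
    - {"dx": 0, "dy": 0, "dz": 0, "spin": 0, "grip": 1}
    - {"dx": 0, "dy": 0, "dz": 0, "spin": 0, "grip": 1}

```text
clock: 12.4
tcp_pos: [0.6561, -0.1085, 0.25]
ee_rot: [-0.0, 0.917, 0.398, -0.0]
ft_force: [0.1, 0.3, -0.2]
opening: 0.0
gripper_force: 0.0
```

```bash
python3 d.py .48 -.251 .25
```

```text
12.4 [ 0.6561 -0.1085  0.25  ] [-0.164  0.509  0.253  1.315 -0.     2.158] 0.0 [[0.683, 0.731, -0.0], [0.731, -0.683, 0.0], [-0.0, -0.0, -1.0]]
shares [-1.122 -0.157  0.   ]
```

Emit:
carry_out:
  steps:
    - {"dx": -0.06, "dy": -0.01, "dz": 0, "spin": 0, "grip": 1}
    - {"dx": -0.2, "dy": -0.028, "dz": 0, "spin": 0, "grip": 1}
    - {"dx": -0.2, "dy": -0.028, "dz": 0, "spin": 0, "grip": 1}
    - {"dx": -0.2, "dy": -0.028, "dz": 0, "spin": 0, "grip": 1}
    - {"dx": -0.2, "dy": -0.028, "dz": 0, "spin": 0, "grip": 1}
    - {"dx": -0.2, "dy": -0.028, "dz": 0, "spin": 0, "grip": 1}
    - {"dx": -0.06, "dy": -0.01, "dz": 0, "spin": 0, "grip": 1}
    - {"dx": 0, "dy": 0, "dz": 0, "spin": 0, "grip": 1}
    - {"dx": 0, "dy": 0, "dz": 0, "spin": 0, "grip": 1}
    - {"dx": 0, "dy": 0, "dz": 0, "spin": 0, "grip": 1}

```text
clock: 13.4
tcp_pos: [0.4808, -0.2496, 0.25]
ee_rot: [-0.0, 0.917, 0.399, 0.0]
ft_force: [1.0, -1.1, 0.4]
opening: -0.001
gripper_force: 0.0
```

```bash
python3 d.py .48 -.251 .14
python3 - <<'E'
from h import *
b=vision.get_image("side")[:,:,::-1]
cv2.imwrite("pics/n3.png",cv2.resize(b[80:280,220:420],None,fx=2.5,fy=2.5))
E
```

```text
13.4 [ 0.4808 -0.2496  0.25  ] [-0.479  0.288 -0.094  1.188  0.     1.842] -0.0 [[0.682, 0.732, 0.0], [0.732, -0.682, 0.0], [0.0, -0.0, -1.0]]
shares [-0.008  0.002  0.55 ]
```

View pics/n3.png

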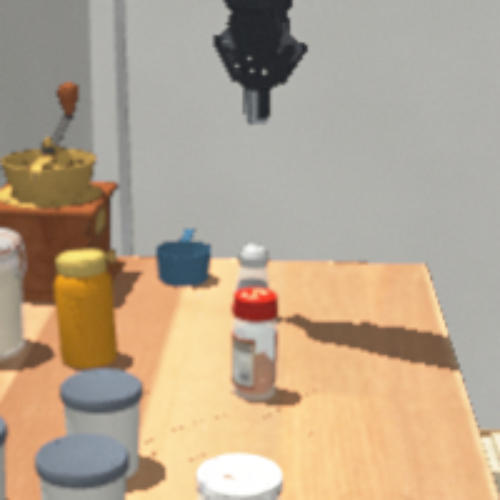

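The tips at crop (257,120) are in line with the salt top at (254,250). Going down 110 mm, holding, then rising.

Emit:
carry_out:
  steps:
    - {"dx": 0, "dy": 0, "dz": 0.05, "spin": 0, "grip": 1}
    - {"dx": 0, "dy": 0, "dz": 0.1, "spin": 0, "grip": 1}
    - {"dx": 0, "dy": 0, "dz": 0.1, "spin": 0, "grip": 1}
    - {"dx": 0, "dy": 0, "dz": 0.1, "spin": 0, "grip": 1}
    - {"dx": 0, "dy": 0, "dz": 0.1, "spin": 0, "grip": 1}
    - {"dx": 0, "dy": 0, "dz": 0.05, "spin": 0, "grip": 1}
    - {"dx": 0, "dy": 0, "dz": 0.04, "spin": 0, "grip": 1}
    - {"dx": 0, "dy": 0, "dz": 0, "spin": 0, "grip": 1}
    - {"dx": 0, "dy": 0, "dz": 0, "spin": 0, "grip": 1}
    - {"dx": 0, "dy": 0, "dz": 0, "spin": 0, "grip": 1}
    - {"dx": 0, "dy": 0, "dz": 0, "spin": 0, "grip": 1}
    - {"dx": 0, "dy": 0, "dz": 0, "spin": 0, "grip": 1}
    - {"dx": 0, "dy": 0, "dz": 0, "spin": 0, "grip": 1}
    - {"dx": 0, "dy": 0, "dz": 0, "spin": 0, "grip": 1}
    - {"dx": 0, "dy": 0, "dz": 0, "spin": 0, "grip": 1}
    - {"dx": 0, "dy": 0, "dz": 0, "spin": 0, "grip": 1}
    - {"dx": 0, "dy": 0, "dz": 0, "spin": 0, "grip": 1}
    - {"dx": 0, "dy": 0, "dz": 0, "spin": 0, "grip": 1}
    - {"dx": 0, "dy": 0, "dz": 0, "spin": 0, "grip": 1}
    - {"dx": 0, "dy": 0, "dz": 0, "spin": 0, "grip": 1}

```text
clock: 15.45
tcp_pos: [0.4799, -0.2503, 0.1423]
ee_rot: [-0.0, 0.917, 0.398, -0.0]
ft_force: [-0.5, -0.4, 0.0]
opening: 0.003
gripper_force: 0.0
```

Emit:
carry_out:
  steps:
    - {"dx": 0, "dy": 0, "dz": 0, "spin": 0, "grip": 1}
    - {"dx": 0, "dy": 0, "dz": 0, "spin": 0, "grip": 1}
    - {"dx": 0, "dy": 0, "dz": 0, "spin": 0, "grip": 1}
    - {"dx": 0, "dy": 0, "dz": 0, "spin": 0, "grip": 1}
    - {"dx": 0, "dy": 0, "dz": 0, "spin": 0, "grip": 1}
    - {"dx": 0, "dy": 0, "dz": 0, "spin": 0, "grip": 1}
    - {"dx": 0, "dy": 0, "dz": 0, "spin": 0, "grip": 1}
    - {"dx": 0, "dy": 0, "dz": 0, "spin": 0, "grip": 1}
    - {"dx": 0, "dy": 0, "dz": 0, "spin": 0, "grip": 1}
    - {"dx": 0, "dy": 0, "dz": 0, "spin": 0, "grip": 1}
    - {"dx": 0, "dy": 0, "dz": 0, "spin": 0, "grip": 1}
    - {"dx": 0, "dy": 0, "dz": -0.05, "spin": 0, "grip": 1}
    - {"dx": 0, "dy": 0, "dz": -0.15, "spin": 0, "grip": 1}
    - {"dx": 0, "dy": 0, "dz": -0.2, "spin": 0, "grip": 1}
    - {"dx": 0, "dy": 0, "dz": -0.2, "spin": 0, "grip": 1}
    - {"dx": 0, "dy": 0, "dz": -0.1, "spin": 0, "grip": 1}
    - {"dx": 0, "dy": 0, "dz": -0.05, "spin": 0, "grip": 1}
    - {"dx": 0, "dy": 0, "dz": 0, "spin": 0, "grip": 1}
    - {"dx": 0, "dy": 0, "dz": 0, "spin": 0, "grip": 1}
    - {"dx": 0, "dy": 0, "dz": 0, "spin": 0, "grip": 1}

```text
clock: 17.45
tcp_pos: [0.479, -0.2499, 0.2906]
ee_rot: [-0.001, 0.917, 0.398, -0.001]
ft_force: [-0.4, -0.6, -0.4]
opening: 0.003
gripper_force: 0.0
```

```bash
python3 -c "
from station import order,sense
s=sense();print(s['clock'],s['tcp_pos'])
if s['tcp_pos'][2]>.24: print(order.hand_in())"
```

```text
17.45 [ 0.47901403 -0.24986589  0.29058745]
the job is handed in; nothing more can be done
None
```

The arm pointed at the yeast tub, the honey jar and the salt shaker in that order, dwelling more than 2 s about 3 cm over each lid with no sign of contact; the job was handed in at 17.5 s with the hand raised to 0.29 m, and no verdict was returned.

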